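Put the glassware and the column away after a chromatography run

ROBOT

A 7-joint arm with a two-finger parallel gripper is mounted at the origin on the work surface. World frame = base frame: x ahead of the robot, y to its left, z up, the work surface at z = 0. Lengths are in mm, angles in rad, forces in N, time in s.
With the tool pointing down it reaches from about 400 to 875 mm from the base axis. Payload 19.3 kg.
Tool frame: the origin (TCP) lies midway between the tips of the shut fingers; the grasp point (between the pads) lies env.grip_point_offset behind it (env.grip_point_offset is the distance from the TCP to the grasp point, in mm); z points along the fingers, y is the line along which they close (so a half turn about z gives the same grasp; the last joint's range is limited). The gripper opens to 85 mm and grips with 20 to 120 N. Pads are 22 mm wide; open, the fingers measure 114 mm over their backs; the gripper's body (76 mm by 85 mm) begins 54 mm behind the grasp point. The pads swing forward as they close: fully open they stand 13 mm farther back than shut.
Start: joints at [-1.199, 0.521, -0.036, 1.599, 0.021, 1.021, -0.113], TCP at [267.246, 564.973, 231.291] pointing down, gripper open.
Joint ranges: [-2.91, 2.91], [-0.3, 2.13], [-1.5, 1.42], [0.17, 2.43], [-1.26, 4.41], [0.16, 1.93], [-2.52, 2.52]. Speed limits (rad/s): [1.89, 1.89, 2.39, 2.39, 3.01, 3.01, 3.01].

INTERFACE

Orientations are given as a rotation vector (axis times angle).
In Python, from station import env gives the robot as it stands.
- The arm moves only by the tool apply_moves, never from a script. Its argument "steps" is a list of rows, each an object of numbers: "tx", "ty", "tz": the shift along the tool's x, y, z as a fraction of full scale; "wx", "wy", "wz": the turn, a rotation vector about the tool's x, y, z as a fraction of full scale; "fingers": the opening, from -1 (shut) to 1 (fully open). A call has 1 to 20 rows; each row is the pose to reach, as a shift and turn from the pose commanded when the call began, along the tool's axes at that moment; what a row does not reach only later rows make up. Full scale, the value 1, is 0.2 m for a shift and 90 degrees for a turn. A row lasts 1/8 s, in which the tool goes at most 62.5 mm and 10.7 degrees, less where a joint would pass 70% of its speed; a pose out of reach is approached as far as the arm can. A call with a number of a shift or a turn outside -1 to 1 is refused whole. A call with a gripper value outside its range is refused whole. The fingers move at their own pace and stop on an object; "grip_force" is the grip in N (left out, the last holds). Time passes only in rows, so rows that repeat a pose let the fingers close. It gives the time, the measured TCP pose, the force, the opening and the grip force at its end, in the units of the state.
- env.state(): the state, without advancing time (a new reading comes with each control period).
- env.get_image(name): name is "scene" or "top" or "wrist"; returns the picture (420x560x3 uint8, red, green, blue); there is no depth.
- env.calibration(name): a dict with "camera_matrix" (3x3 intrinsics, pixels), "k1" (the pictures are not rectified: a ray, as slopes to the right and down, at radius r is drawn at 1 + k1 r^2 times it, then the intrinsics apply), "R" (3x3) and "t" (3): a world point X has camera coordinates R X + t. Camera axes: x right, y down, z forward; pixel columns grow to the right and rows downward; lengths in mm; the calibration is good to about 2 mm. A picture is of the moment at which its call begins: read the wrist's pose just before it. calibration takes no time and is no camera call; for the wrist camera it gives the pose at the moment of the call.
- env.hand_in(): hands the job in; it is judged then, once.
The state is a dict: "time": time; "joints": joint angles; "qd": joint speeds; "joint_efforts": joint torques, N m; "tcp_pos": TCP position; "eef_rot": TCP orientation; "wrist_force": force on the tool from outside, world axes, zero at the start; "wrist_torque": the same for the moment, N m; "opening": finger opening in mm; "grip_force": force on a finger pad.
Only numpy, scipy, OpenCV 4.12 (cv2) and the standard library are available. Lean on these libraries where they do the work, as an engineer would, in place of code of your own. Each camera call takes 0.05 s, during which the arm holds its last target. There are 200 camera calls.

TASK

The run is over: sort five things out of the clutter on the bench into their places. Stand both solvent bottles upright in the clear solvent tub, stand the two loose headspace vials upright in the two empty cells of the vial carrier (one to a cell, the vial already in the middle cell stays there), and lay the steel column flat and lengthwise in the black base of its open case. Set each down gently, without dropping it, and do not knock over any bottle or vial.

Things in the scene. Friction and masses are not known exactly. Their poses are not given: they have to be found in the camera images.
- bottle_a: Clear glass 100 ml screw-cap solvent bottle, upright on the bench, 105 mm high: body 56 mm diameter up to 60 mm, shoulder to a 37 mm neck, ribbed grey cap 52 mm diameter from 79 to 105 mm, small white paper label; about 190 g. Origin: centre of its underside, z up along its axis.
- bottle_b: The second solvent bottle, identical to bottle_a.
- vial_a: Clear glass 20 ml headspace vial, upright on the bench, 75.5 mm high: body 23 mm diameter up to 58 mm, narrowing to a 16 mm neck, aluminium crimp cap 20 mm diameter from 66.5 mm to the top; about 35 g. Origin: centre of its underside, z up along its axis.
- vial_b: The second loose vial, identical to vial_a, on the bench.
- vial_c: A vial identical to vial_a that already stands in the middle cell of the carrier and stays there.
- column: Steel column lying on the bench, 100 mm long, about 120 g: tube 13 mm diameter and 66 mm long with a white paper label round its middle, a hexagonal steel nut 19 mm across flats, 14 mm long, at each end (it lies on their flats), then a white plug 8 mm diameter, 4 mm long. Origin: its middle, on the tube's axis, 9.5 mm above what it lies on; x along the tube.
- tub: Clear plastic solvent tub, open, fixed, 190 mm (its y) by 110 mm (its x) outside with a small rim, 64 mm high, walls and floor 4 mm thick, grey liner on the inner floor, empty at the start. Origin: centre of its underside; y along its long side, z up. The inner floor is 4 mm above the origin. Two bottles fit side by side along y.
- carrier: White plastic vial carrier, fixed to the bench: one row of three square cells along its y, 135 mm (y) by 47 mm (x), 32 mm high; cells 41 mm square inside, centres at y = -44, 0 and +44 mm, floor 4 mm thick. The middle cell holds vial_c. Origin: centre of its underside, z up.
- case: The column's open case, fixed: black plastic base with grey lining, 142 mm (its y) by 86 mm (its x) outside, walls 18 mm high and 4 mm thick, inside 134 by 78 mm; its clear lid, 9 mm high, lies folded back on the bench from 47 to 129 mm along +x and is not used. Origin: centre of the base's underside; y along its long side, z up. The inner floor is 4 mm above the origin.
Things that resemble listed ones, but are neither listed nor needed, are in the scene too. What is shaped like the column but red or yellow is not meant.

How it is judged:
By the outcome, as a careful person would: the job done as asked, in the order asked, and still so for the second after the job is handed in, with the robot touching nothing.
It also fails if it takes over 128 s, if anything falls off the work surface, if the arm or the gripper's body presses on something with over 40 N, if the wrist force passes 120 N, or if a joint passes its speed limit or range.

## Working session

There is one attempt and no reset: what is moved stays moved. The work goes in short steps, Python scripts to look and compute and a tool call to move; the robot and the scene stay as the last step left them, time stands still between calls to the robot, and variables do not carry over. Pictures are saved under pics/ and viewed, at most 14 in all, crops included, and the job is handed in when it is done.

Besides the shell and the picture viewer there is one more tool, called after "Request:" as name(argument=value, ...), one argument or row to a line, values as JSON. apply_moves: Moves the arm, as the interface text tells. Its arguments: {"type":"object","properties":{"steps":{"type":"array","items":{"type":"object","properties":{"tx":{"type":"number"},"ty":{"type":"number"},"tz":{"type":"number"},"wx":{"type":"number"},"wy":{"type":"number"},"wz":{"type":"number"},"fingers":{"type":"number"}}}},"grip_force":{"type":"number"}},"required":["steps"]}

```bash
mkdir -p pics; ls
cat > h.py <<'E'
import numpy as np, cv2
from station import env
def grab(n,f=None):
    c=env.calibration(n); im=env.get_image(n)[:,:,::-1].copy()
    if f: cv2.imwrite('pics/'+f,im)
    return im,c
def ray(c,u,v):
    K=np.array(c['camera_matrix']);k=c['k1'];R=np.array(c['R']);t=np.array(c['t'])
    p=np.array([(u-K[0,2])/K[0,0],(v-K[1,2])/K[1,1]]);q=p.copy()
    for _ in range(30): q=p/(1+k*(q@q))
    return -R.T@t, R.T@np.array([q[0],q[1],1])
def onz(c,u,v,z):
    o,d=ray(c,u,v); return (o+d*(z-o[2])/d[2])
def proj(c,X):
    K=np.array(c['camera_matrix']);x=np.array(c['R'])@np.array(X,float)+np.array(c['t'])
    p=x[:2]/x[2];p=p*(1+c['k1']*(p@p));return K[:2,:2]@p+K[:2,2]
E
python3 - <<'E'
from h import *
np.set_printoptions(precision=3,suppress=True)
print(env.state(),env.grip_point_offset)
for n in('scene','top','wrist'):
    im,c=grab(n,n+'0.png');print(n,np.array(c['R']),c['t'],c['camera_matrix'],c['k1'])
E
```

```text
pics
{'time': 0.0, 'joints': array([-1.199,  0.522, -0.036,  1.6  ,  0.021,  1.021, -0.113]), 'qd': array([ 0.001,  0.001, -0.001, -0.001,  0.001,  0.   , -0.002]), 'joint_efforts': array([  0.   , -92.711,   1.98 , -36.995,   0.018,   0.008,  -0.   ]), 'tcp_pos': array([267.14 , 564.673, 230.738]), 'eef_rot': array([-0.688, -3.065,  0.002]), 'wrist_force': array([-0.509, -0.385,  0.376]), 'wrist_torque': array([-0.048, -0.033, -0.037]), 'grip_force': 0.0, 'opening': 85.16328948457931} 18.700000000000003
scene [[-0.173  0.985  0.007]
 [ 0.804  0.145 -0.576]
 [-0.569 -0.094 -0.817]] [  21.912 -367.068 1268.933] [[436.232   0.    282.989]
 [  0.    436.232 205.242]
 [  0.      0.      1.   ]] 0.0466870421339193
top [[-0.017 -1.    -0.008]
 [-0.985  0.018 -0.171]
 [ 0.171  0.005 -0.985]] [  97.165  488.413 1462.794] [[543.441   0.    281.104]
 [  0.    543.441 195.628]
 [  0.      0.      1.   ]] -0.17638361311332248
wrist [[ 0.427  0.904 -0.001]
 [ 0.862 -0.406  0.303]
 [ 0.274 -0.13  -0.953]] [-624.746  -40.287  378.66 ] [[308.726   0.    273.829]
 [  0.    308.726 207.698]
 [  0.      0.      1.   ]] -0.03003834109278554
```

View pics/top0.png

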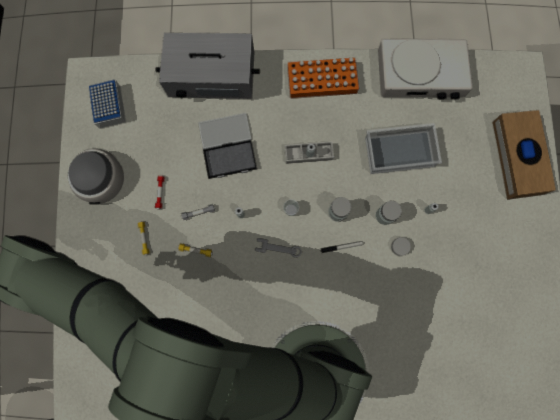

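View pics/scene0.png

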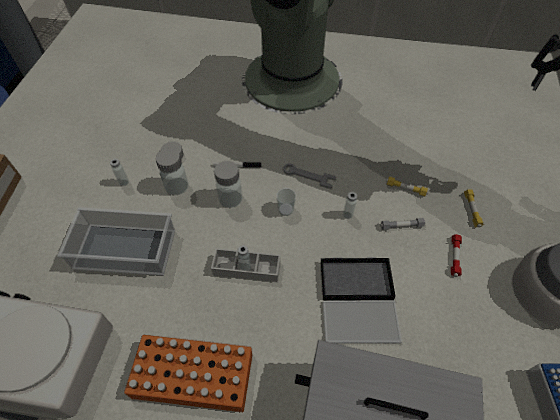

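Candidates:
- Bottles: top (340,208) and (390,211). Look-alikes are the capless glass (292,208) and the dish (402,246).
- Vials: top (239,211) and (433,208), with the carrier vial at (311,148).
- Column: silver, top (199,212). Red (160,192) and yellow (144,238), (195,249) are decoys.

I'll check these in a crop.

Run:
```python
import cv2,numpy as np
a=cv2.imread('pics/top0.png')[115:265,135:445];b=cv2.imread('pics/scene0.png')[130:290,50:490]
a=cv2.resize(a,(620,300),interpolation=2);b=cv2.resize(b,(792,288),interpolation=2)
o=np.zeros((590,800,3),np.uint8);o[:300,:620]=a;o[302:590,:792]=b;cv2.imwrite('pics/crop1.png',o)
```

```text
(no output)
```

View pics/crop1.png

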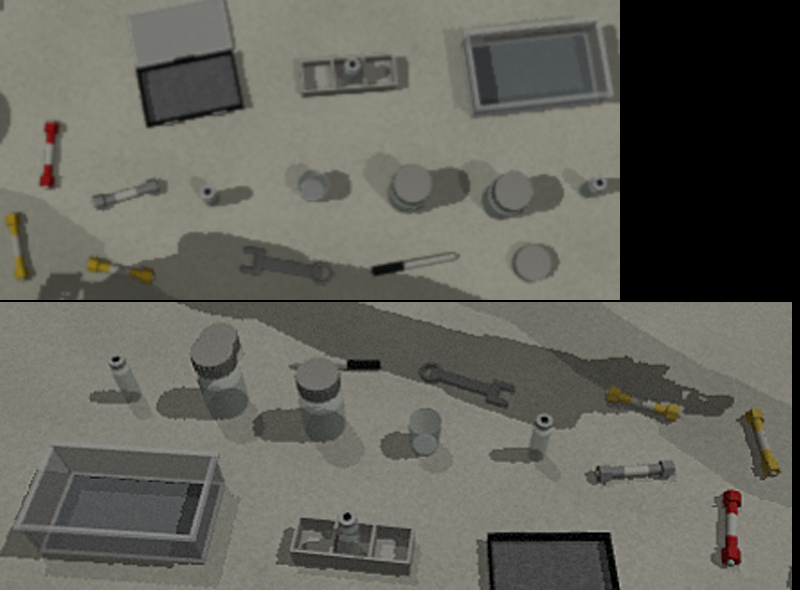

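The crop confirms the choices: two grey-capped bottles, two crimped vials and the silver column, with the glass, dish and coloured columns as decoys. Next I'll measure.

```bash
cat >> h.py <<'E'
def tri(c1,p1,c2,p2):
    o,d=ray(c1,*p1);e,f=ray(c2,*p2);d=d/np.linalg.norm(d);f=f/np.linalg.norm(f)
    A=sum(np.eye(3)-np.outer(v,v) for v in(d,f));b=(np.eye(3)-np.outer(d,d))@o+(np.eye(3)-np.outer(f,f))@e
    return np.linalg.solve(A,b)
def go(x,y,z,yaw):
    """deltas (fractions) to TCP pos, with tool-y direction at yaw deg in world, tool down"""
    from scipy.spatial.transform import Rotation as Ro
    s=env.state();R0=Ro.from_rotvec(s['eef_rot']).as_matrix();a=np.radians(yaw)
    ty=np.array([np.cos(a),np.sin(a),0])
    R1=np.stack([np.cross(ty,[0,0,-1]),ty,[0,0,-1]],1)
    t=R0.T@(np.array([x,y,z])-s['tcp_pos'])/200
    w=Ro.from_matrix(R0.T@R1).as_rotvec()/(np.pi/2)
    print('t',t.round(4),'w',w.round(4),'tcp',s['tcp_pos'].round(1),'time',round(s['time'],2))
E
python3 - <<'E'
from h import *
np.set_printoptions(precision=1,suppress=True)
T=env.calibration('top');S=env.calibration('scene')
for n,h,a,b in[('B1',105,(340.5,206.5),(226.7,170.6)),('B2',105,(391.5,208.5),(170,153.9)),('V1',75.5,(238.5,209.5),(352.2,195.6)),('V2',75.5,(434.5,206.5),(115,161.7)),('V3',79.5,(311,148),(242.7,251))]:
    print(n,onz(T,*a,h),onz(S,*b,h),tri(T,a,S,b))
f=lambda p:(p[0]/2+135,p[1]/2+115)
for n,h,P in[('case',18,[(137,70),(234,52),(243,106),(148,125)]),('car',32,[(302,60),(396,56),(398,88),(301,95)]),('tub',64,[(463,30),(605,20),(612,98),(473,112)]),('col',9.5,[(95,201),(163,185)])]:
    Q=np.array([onz(T,*f(p),h) for p in P]);print(n,Q[:,:2].tolist(),Q.mean(0))
fs=lambda p:(p[0]/1.8+50,(p[1]-302)/1.8+130)
Q=np.array([onz(S,*fs(p),9.5) for p in[(590,474),(676,469)]]);print(Q,Q.mean(0))
go(500,-15,330,0)
E
```

```text
B1 [447.1 -68.6 105. ] [451.6 -65.8 105. ] [447.7 -68.2  99.9]
B2 [ 439.1 -204.6  105. ] [ 427.9 -199.   105. ] [ 436.4 -198.6  114.8]
V1 [448.4 204.   75.5] [447.7 205.9  75.5] [448.3 204.9  76.2]
V2 [ 446.4 -330.2   75.5] [ 448.3 -325.6   75.5] [ 446.2 -329.4   72.5]
V3 [614.8   3.9  79.5] [622.8   6.9  79.5] [617.4   4.1  69.2]
case [[631.5299940400677, 309.36282456208573], [655.1186326747222, 169.47251411511144], [575.3181472698536, 157.17902253664948], [550.4216794731487, 292.7539228957366]] [603.1 232.2  18. ]
car [[637.4696900456269, 72.11553087938073], [641.0052075027603, -61.65431404246638], [594.1629087185693, -62.79627611546536], [586.4574518480281, 74.48858640186725]] [614.8   5.5  32. ]
tub [[668.6137807721323, -154.27468309017462], [681.4945363963288, -358.9494640568946], [567.7794032776494, -360.27665758683065], [550.7123352704023, -162.46693211692696]] [ 617.2 -259.    64. ]
col [[443.78553466855715, 369.10560046737584], [465.0584878550387, 272.05955342526886]] [454.4 320.6   9.5]
[[469.8 273.3   9.5]
 [443.5 377.    9.5]] [456.7 325.1   9.5]
t [-2.3 -2.1 -0.5] w [-0.   0.   0.7] tcp [267.1 564.8 230.9] time 0.15
```

Request:
apply_moves(
  steps=[
    {"tx":-0.4,"ty":-0.45,"tz":-0.1,"wz":0.36,"fingers":1},
    {"tx":-0.8,"ty":-0.9,"tz":-0.1,"wz":0.72,"fingers":1},
    {"tx":-0.8,"ty":-0.9,"tz":-0.1,"wz":0.72},
    {"tx":-0.8,"ty":-0.9,"tz":-0.1,"wz":0.72},
    {"tx":-0.8,"ty":-0.9,"tz":-0.1,"wz":0.72},
    {"tx":-0.8,"ty":-0.9,"tz":-0.1,"wz":0.72},
    {"tx":-0.8,"ty":-0.9,"tz":-0.1,"wz":0.72},
    {"tx":-0.8,"ty":-0.9,"tz":-0.1,"wz":0.72},
  ],
)

```text
$.steps[0]: bad value
```

Request:
apply_moves(
  steps=[
    {"tx":-1,"ty":0.6},
    {"tx":-1,"ty":0.6},
    {"tx":-1,"ty":0.6},
    {"tx":-1,"ty":0.6},
    {"tx":-1,"ty":0.6},
  ],
)

```text
$.steps[0]: bad value
```

Request:
apply_moves(
  steps=[
    {"tx":-1},
    {"tx":-1},
    {"tx":-1},
    {"tx":-1},
    {"tx":-1},
  ],
)

```text
$.steps[0]: bad value
```

Run:
```python
from h import *
go(447,-68,150,0)
im,c=grab('wrist','w1.png');grab('top','t1.png')
for n,X in dict(B1=(447,-68,105),B2=(438,-203,105),V2=(446,-330,75.5),tub=(617,-259,64)).items():print(n,proj(c,X).round(0))
```

```text
t [-2.1656 -2.4753  0.4065] w [-5.000e-04  3.000e-04  7.188e-01] tcp [267.1 564.8 230.9] time 0.15
B1 [-72. 490.]
B2 [-133.  504.]
V2 [-155.  501.]
tub [-51. 543.]
```

View pics/w1.png

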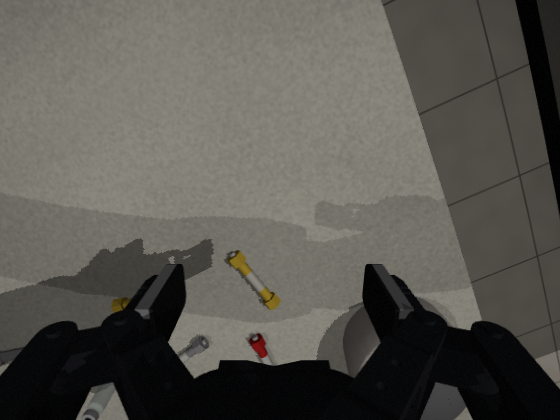

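The wrist picture shows a yellow decoy at (255,280), with the gripper filling the bottom. The move calls were refused because every row needs all its fields.

Request:
apply_moves(
  steps=[
    {"tx":-0.4,"ty":-0.45,"tz":-0.1,"wx":0,"wy":0,"wz":0.36,"fingers":1},
    {"tx":-0.8,"ty":-0.9,"tz":-0.1,"wx":0,"wy":0,"wz":0.72,"fingers":1},
    {"tx":-0.8,"ty":-0.9,"tz":-0.1,"wx":0,"wy":0,"wz":0.72,"fingers":1},
    {"tx":-0.8,"ty":-0.9,"tz":-0.1,"wx":0,"wy":0,"wz":0.72,"fingers":1},
    {"tx":-0.8,"ty":-0.9,"tz":-0.1,"wx":0,"wy":0,"wz":0.72,"fingers":1},
    {"tx":-0.8,"ty":-0.9,"tz":-0.1,"wx":0,"wy":0,"wz":0.72,"fingers":1},
    {"tx":-0.8,"ty":-0.9,"tz":-0.1,"wx":0,"wy":0,"wz":0.72,"fingers":1},
    {"tx":-0.8,"ty":-0.9,"tz":-0.1,"wx":0,"wy":0,"wz":0.72,"fingers":1},
  ],
)

```text
time: 1.25
tcp_pos: [334.8, 334.0, 251.3]
eef_rot: [2.219, 2.224, -0.0]
wrist_force: [-0.0, -1.1, 0.9]
opening: 85.5
grip_force: 0.0
```

Request:
apply_moves(
  steps=[
    {"tx":-0.6,"ty":0.7,"tz":-0.2,"wx":0,"wy":0,"wz":0,"fingers":1},
    {"tx":-0.6,"ty":0.7,"tz":-0.2,"wx":0,"wy":0,"wz":0,"fingers":1},
    {"tx":-0.6,"ty":0.7,"tz":-0.2,"wx":0,"wy":0,"wz":0,"fingers":1},
    {"tx":-0.6,"ty":0.7,"tz":-0.2,"wx":0,"wy":0,"wz":0,"fingers":1},
    {"tx":-0.6,"ty":0.7,"tz":-0.2,"wx":0,"wy":0,"wz":0,"fingers":1},
  ],
)

```text
time: 1.88
tcp_pos: [474.5, 213.6, 291.0]
eef_rot: [-2.221, -2.221, 0.001]
wrist_force: [-0.6, 0.5, -0.3]
opening: 85.6
grip_force: 0.0
```

Run:
```python
from h import *
im,c=grab('wrist','w2.png');np.save('w2.npy',c,allow_pickle=True)
```

```text
(no output)
```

View pics/w2.png

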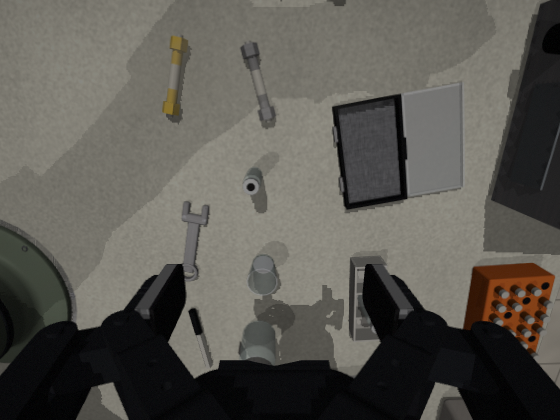

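Request:
apply_moves(
  steps=[
    {"tx":-1,"ty":0.0,"tz":0,"wx":0,"wy":0,"wz":0,"fingers":1},
    {"tx":-1,"ty":0.0,"tz":0,"wx":0,"wy":0,"wz":0,"fingers":1},
    {"tx":-1,"ty":0.0,"tz":0,"wx":0,"wy":0,"wz":0,"fingers":1},
    {"tx":-1,"ty":0.0,"tz":0,"wx":0,"wy":0,"wz":0,"fingers":1},
  ],
)

```text
time: 2.42
tcp_pos: [473.5, 11.0, 291.4]
eef_rot: [2.225, 2.217, -0.0]
wrist_force: [0.1, 1.1, -0.1]
opening: 85.4
grip_force: 0.0
```

Request:
apply_moves(
  steps=[
    {"tx":-1,"ty":0.0,"tz":0,"wx":0,"wy":0,"wz":0,"fingers":1},
    {"tx":-1,"ty":0.0,"tz":0,"wx":0,"wy":0,"wz":0,"fingers":1},
    {"tx":-1,"ty":0.0,"tz":0,"wx":0,"wy":0,"wz":0,"fingers":1},
    {"tx":-1,"ty":0.0,"tz":0,"wx":0,"wy":0,"wz":0,"fingers":1},
  ],
)

```text
time: 2.92
tcp_pos: [473.5, -188.7, 291.2]
eef_rot: [2.225, 2.217, -0.001]
wrist_force: [0.3, 0.9, 0.1]
opening: 85.2
grip_force: 0.0
```

Request:
apply_moves(
  steps=[
    {"tx":-0.7,"ty":0.3,"tz":0,"wx":0,"wy":0,"wz":0,"fingers":1},
    {"tx":-0.7,"ty":0.3,"tz":0,"wx":0,"wy":0,"wz":0,"fingers":1},
    {"tx":-0.7,"ty":0.3,"tz":0,"wx":0,"wy":0,"wz":0,"fingers":1},
    {"tx":-0.7,"ty":0.3,"tz":0,"wx":0,"wy":0,"wz":0,"fingers":1},
  ],
)

```text
time: 3.42
tcp_pos: [534.4, -326.4, 290.2]
eef_rot: [-2.222, -2.22, 0.001]
wrist_force: [0.2, 1.2, -0.3]
opening: 85.4
grip_force: 0.0
```

Run:
```python
from h import *
im,c=grab('wrist','w3.png');np.save('w3.npy',c,allow_pickle=True);print(env.state()['tcp_pos'],env.state()['time'])
```

```text
[ 534.18561899 -325.23397517  290.43323727] 3.475
```

View pics/w3.png

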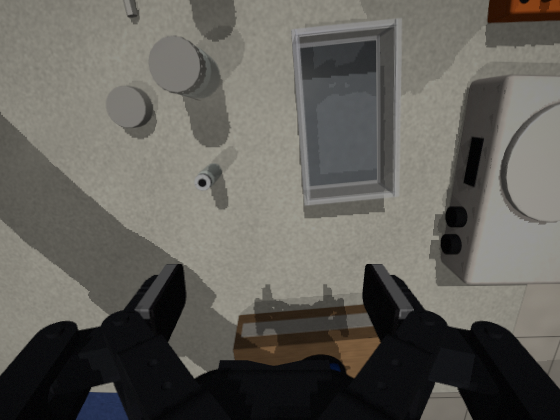

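w2 shows the column from (249,48) to (268,118), the vial cap at (251,186) and the case corners around (333..407, 95..208). w3 shows bottle B2's cap at (176,64), the vial cap at (204,181) and the tub rim corners.

Run:
```python
from h import *
np.set_printoptions(precision=1,suppress=True)
A=np.load('w2.npy',allow_pickle=True).item();B=np.load('w3.npy',allow_pickle=True).item()
T=env.calibration('top')
def P(n,c,h,pts):
    Q=np.array([onz(c,*p,h) for p in pts])[:,:2];print(n,Q.tolist() if len(Q)>1 else '',Q.mean(0));return Q
P('V1',A,75.5,[(251,186)]);P('col',A,9.5,[(249,48),(268,118)])
P('case',A,18,[(333,107),(402,95),(407,198),(346,208)])
P('V2',B,75.5,[(204,181)]);P('B2',B,105,[(176,64)]);P('tub',B,64,[(293,31),(399,19),(398,195),(304,205)])
g=cv2.cvtColor(cv2.imread('pics/w3.png'),6)
c=cv2.HoughCircles(g[20:120,130:230],3,1,50,param1=80,param2=15,minRadius=18,maxRadius=34);print(c)
print(tri(T,(391.5,208.5),B,(176,64)),tri(T,(434.5,206.5),B,(204,181)),tri(T,(238.5,209.5),A,(251,186)))
```

```text
V1  [447.8 204.5]
col [[443.87736850619734, 364.8893011949899], [467.13828948889517, 280.6666850176156]] [455.5 322.8]
case [[550.6558242002063, 294.6871042600209], [637.9396196469894, 309.8871180059777], [661.7316859022553, 173.65082588781746], [576.8360849343073, 158.8270681844994]] [606.8 234.3]
V2  [ 452.2 -329.1]
B2  [ 439.2 -205.6]
tub [[555.1143490319268, -168.02064685739822], [667.4547538201764, -155.6810947165532], [688.5515502553328, -349.2334975968248], [572.2874896279764, -362.28325387396814]] [ 620.9 -258.8]
[[[49.5 42.5 31.1]
  [ 1.5 88.5 21. ]]]
[ 439.1 -205.2  103.7] [ 448.6 -333.3   61.1] [448.1 204.2  75.3]
```

Run:
```python
from h import *
go(439,-205,150,3);go(439,-205,71,3)
```

```text
t [ 0.6004 -0.4752  0.7033] w [-0.0007 -0.0006 -0.0334] tcp [ 534.2 -325.2  290.4] time 3.48
t [ 0.6001 -0.4748  1.0983] w [-0.0007 -0.0006 -0.0334] tcp [ 534.2 -325.2  290.4] time 3.48
```

Request:
apply_moves(
  steps=[
    {"tx":0.3,"ty":-0.24,"tz":0.2,"wx":0,"wy":0,"wz":0,"fingers":1},
    {"tx":0.6,"ty":-0.475,"tz":0.4,"wx":0,"wy":0,"wz":0,"fingers":1},
    {"tx":0.6,"ty":-0.475,"tz":0.7,"wx":0,"wy":0,"wz":0,"fingers":1},
    {"tx":0.6,"ty":-0.475,"tz":0.7,"wx":0,"wy":0,"wz":0,"fingers":1},
    {"tx":0.6,"ty":-0.475,"tz":0.7,"wx":0,"wy":0,"wz":0,"fingers":1},
    {"tx":0.6,"ty":-0.475,"tz":0.7,"wx":0,"wy":0,"wz":0,"fingers":1},
  ],
)

```text
time: 4.22
tcp_pos: [439.9, -206.2, 152.5]
eef_rot: [2.221, 2.22, 0.002]
wrist_force: [0.1, -0.3, -0.1]
opening: 85.3
grip_force: 0.0
```

Run:
```python
from h import *
go(439,-205,72,0)
im,c=grab('wrist','w4.png');print(proj(c,(439,-205,105)))
```

```text
t [ 0.0063 -0.0051  0.4025] w [ 0.0011  0.0002 -0.0005] tcp [ 439.9 -206.2  152.5] time 4.22
[271.3028749  231.05022593]
```

View pics/w4.png

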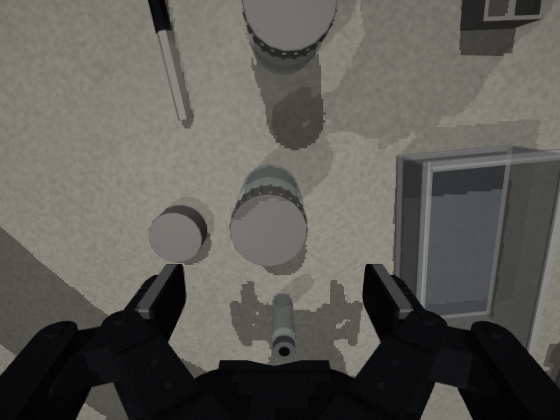

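The cap is at (269,229), where predicted. Descending to grip it.

Request:
apply_moves(
  steps=[
    {"tx":0.005,"ty":-0.008,"tz":0.15,"wx":0,"wy":0,"wz":0,"fingers":1},
    {"tx":0.005,"ty":-0.008,"tz":0.3,"wx":0,"wy":0,"wz":0,"fingers":1},
    {"tx":0.005,"ty":-0.008,"tz":0.4,"wx":0,"wy":0,"wz":0,"fingers":1},
    {"tx":0.005,"ty":-0.008,"tz":0.4,"wx":0,"wy":0,"wz":0,"fingers":1},
    {"tx":0.005,"ty":-0.008,"tz":0.4,"wx":0,"wy":0,"wz":0,"fingers":0.3},
    {"tx":0.005,"ty":-0.008,"tz":0.4,"wx":0,"wy":0,"wz":0,"fingers":-0.1},
    {"tx":0.005,"ty":-0.008,"tz":0.4,"wx":0,"wy":0,"wz":0,"fingers":-0.3},
    {"tx":0.005,"ty":-0.008,"tz":0.4,"wx":0,"wy":0,"wz":0,"fingers":-0.3},
    {"tx":0.005,"ty":-0.008,"tz":0.4,"wx":0,"wy":0,"wz":0,"fingers":-0.3},
  ],
  grip_force=40,
)

```text
time: 5.4
tcp_pos: [437.8, -205.6, 72.4]
eef_rot: [2.223, 2.218, 0.001]
wrist_force: [-3.7, 0.6, 12.6]
opening: 51.1
grip_force: 39.3
```

Request:
apply_moves(
  steps=[
    {"tx":0,"ty":0,"tz":-0.1,"wx":0,"wy":0,"wz":0,"fingers":-0.3},
    {"tx":0,"ty":0,"tz":-0.25,"wx":0,"wy":0,"wz":0,"fingers":-0.3},
    {"tx":0,"ty":0,"tz":-0.45,"wx":0,"wy":0,"wz":0,"fingers":-0.3},
    {"tx":-0.05,"ty":0.1,"tz":-0.5,"wx":0,"wy":0,"wz":0,"fingers":-0.3},
    {"tx":-0.17,"ty":0.32,"tz":-0.5,"wx":0,"wy":0,"wz":0,"fingers":-0.3},
    {"tx":-0.3,"ty":0.57,"tz":-0.5,"wx":0,"wy":0,"wz":0,"fingers":-0.3},
    {"tx":-0.42,"ty":0.8,"tz":-0.5,"wx":0,"wy":0,"wz":-0.03,"fingers":-0.3},
    {"tx":-0.48,"ty":0.91,"tz":-0.5,"wx":0,"wy":0,"wz":-0.06,"fingers":-0.3},
    {"tx":-0.495,"ty":0.93,"tz":-0.5,"wx":0,"wy":0,"wz":-0.06,"fingers":-0.3},
    {"tx":-0.495,"ty":0.93,"tz":-0.5,"wx":0,"wy":0,"wz":-0.06,"fingers":-0.3},
  ],
)

```text
time: 6.65
tcp_pos: [622.6, -304.7, 171.5]
eef_rot: [-2.117, -2.32, 0.0]
wrist_force: [0.0, 0.8, -0.9]
opening: 51.3
grip_force: 42.7
```

Run:
```python
from h import *
go(624,-304,76.5,5.5)
im,c=grab('scene','s5.png');im,c=grab('wrist','w5.png')
```

```text
t [0.0027 0.0075 0.475 ] w [-0.0002 -0.     -0.0029] tcp [ 622.6 -304.7  171.5] time 6.65
```

View pics/w5.png

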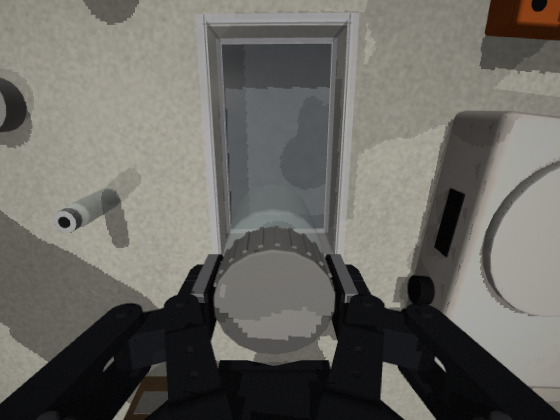

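w5 shows the bottle centred between the tub's long walls, at (275,300), with free floor ahead. Lowering.

Request:
apply_moves(
  steps=[
    {"tx":0.003,"ty":0.007,"tz":0.15,"wx":0,"wy":0,"wz":0,"fingers":-0.3},
    {"tx":0.003,"ty":0.007,"tz":0.3,"wx":0,"wy":0,"wz":0,"fingers":-0.3},
    {"tx":0.003,"ty":0.007,"tz":0.4,"wx":0,"wy":0,"wz":0,"fingers":-0.3},
    {"tx":0.003,"ty":0.007,"tz":0.45,"wx":0,"wy":0,"wz":0,"fingers":-0.3},
    {"tx":0.003,"ty":0.007,"tz":0.46,"wx":0,"wy":0,"wz":0,"fingers":-0.3},
    {"tx":0.003,"ty":0.007,"tz":0.465,"wx":0,"wy":0,"wz":0,"fingers":-0.3},
    {"tx":0.003,"ty":0.007,"tz":0.465,"wx":0,"wy":0,"wz":0,"fingers":-0.3},
  ],
)

```text
time: 7.62
tcp_pos: [624.7, -304.2, 79.0]
eef_rot: [2.116, 2.321, 0.0]
wrist_force: [0.1, 0.8, -1.4]
opening: 51.1
grip_force: 42.7
```

Now creep down to touch.

Request:
apply_moves(
  steps=[
    {"tx":0,"ty":0,"tz":0.004,"wx":0,"wy":0,"wz":0,"fingers":-0.3},
    {"tx":0,"ty":0,"tz":0.008,"wx":0,"wy":0,"wz":0,"fingers":-0.3},
    {"tx":0,"ty":0,"tz":0.011,"wx":0,"wy":0,"wz":0,"fingers":-0.3},
    {"tx":0,"ty":0,"tz":0.011,"wx":0,"wy":0,"wz":0,"fingers":-0.3},
  ],
)

```text
time: 8.12
tcp_pos: [624.4, -304.3, 76.6]
eef_rot: [2.117, 2.321, 0.0]
wrist_force: [-1.8, 1.2, 5.4]
opening: 51.2
grip_force: 43.5
```

Request:
apply_moves(
  steps=[
    {"tx":0,"ty":0,"tz":0,"wx":0,"wy":0,"wz":0,"fingers":0.4},
    {"tx":0,"ty":0,"tz":0,"wx":0,"wy":0,"wz":0,"fingers":0.8},
    {"tx":0,"ty":0,"tz":0,"wx":0,"wy":0,"wz":0,"fingers":0.8},
    {"tx":0,"ty":0,"tz":0,"wx":0,"wy":0,"wz":0,"fingers":0.8},
    {"tx":0,"ty":0,"tz":-0.2,"wx":0,"wy":0,"wz":0,"fingers":0.9},
    {"tx":0,"ty":0,"tz":-0.5,"wx":0,"wy":0,"wz":0,"fingers":1},
    {"tx":0.1,"ty":-0.2,"tz":-0.5,"wx":0,"wy":0,"wz":0.03,"fingers":1},
    {"tx":0.4,"ty":-0.5,"tz":-0.5,"wx":0,"wy":0,"wz":0.06,"fingers":1},
    {"tx":0.7,"ty":-0.7,"tz":-0.5,"wx":0,"wy":0,"wz":0.06,"fingers":1},
    {"tx":0.95,"ty":-0.85,"tz":-0.5,"wx":0,"wy":0,"wz":0.06,"fingers":1},
    {"tx":0.95,"ty":-0.85,"tz":-0.5,"wx":0,"wy":0,"wz":0.06,"fingers":1},
    {"tx":0.95,"ty":-0.85,"tz":-0.5,"wx":0,"wy":0,"wz":0.06,"fingers":1},
  ],
)

```text
time: 9.62
tcp_pos: [437.0, -128.9, 176.4]
eef_rot: [-2.221, -2.221, -0.001]
wrist_force: [0.8, -0.4, 0.1]
opening: 85.3
grip_force: 0.0
```

Run:
```python
from h import *
go(447,-68,150,0)
im,c=grab('wrist','w6.png');print(proj(c,(447.5,-68,105)),proj(c,(447.5,-68,0)))
t,cc=grab('top','t6.png')
cv2.imwrite('pics/c6.png',np.hstack([im[:300,100:500],cv2.resize(t[110:260,270:470],(400,300),interpolation=2)]))
```

```text
t [0.3045 0.0502 0.1325] w [ 0.0002 -0.0006  0.0001] tcp [ 437.  -128.9  176.4] time 9.62
[288.47615405 135.63224454] [283.72401997 127.28967381]
```

View pics/c6.png

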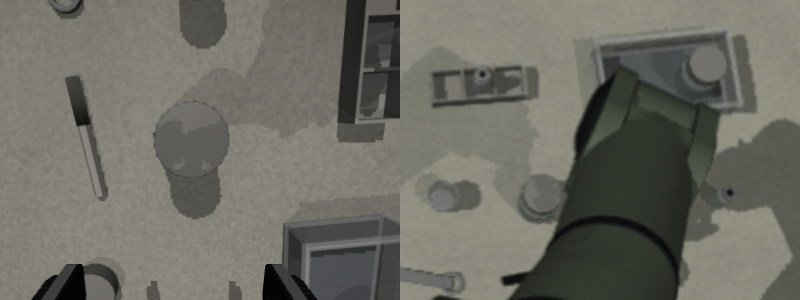

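Bottle one stands in the tub, and B1's cap is at (291,139).

Run:
```python
from h import *
p=onz(env.calibration('wrist'),291,139,105);print(p)
go(p[0],p[1],150,0);go(p[0],p[1],72,0)
```

```text
[450.59579826 -72.07833837 105.        ]
t [0.2931 0.0615 0.1321] w [ 0.0006  0.0001 -0.0011] tcp [ 438.2 -130.7  176.4] time 9.72
t [0.2932 0.0611 0.5221] w [ 0.0006  0.0001 -0.0011] tcp [ 438.2 -130.7  176.4] time 9.72
```

Request:
apply_moves(
  steps=[
    {"tx":0.2,"ty":0.04,"tz":0,"wx":0,"wy":0,"wz":0,"fingers":1},
    {"tx":0.29,"ty":0.055,"tz":0.1,"wx":0,"wy":0,"wz":0,"fingers":1},
    {"tx":0.29,"ty":0.055,"tz":0.2,"wx":0,"wy":0,"wz":0,"fingers":1},
    {"tx":0.29,"ty":0.055,"tz":0.4,"wx":0,"wy":0,"wz":0,"fingers":1},
    {"tx":0.29,"ty":0.055,"tz":0.52,"wx":0,"wy":0,"wz":0,"fingers":1},
    {"tx":0.29,"ty":0.055,"tz":0.52,"wx":0,"wy":0,"wz":0,"fingers":1},
    {"tx":0.29,"ty":0.055,"tz":0.52,"wx":0,"wy":0,"wz":0,"fingers":0.3},
    {"tx":0.29,"ty":0.055,"tz":0.52,"wx":0,"wy":0,"wz":0,"fingers":-0.1},
    {"tx":0.29,"ty":0.055,"tz":0.52,"wx":0,"wy":0,"wz":0,"fingers":-0.3},
    {"tx":0.29,"ty":0.055,"tz":0.52,"wx":0,"wy":0,"wz":0,"fingers":-0.3},
    {"tx":0.29,"ty":0.055,"tz":0.52,"wx":0,"wy":0,"wz":0,"fingers":-0.3},
  ],
  grip_force=40,
)

```text
time: 11.1
tcp_pos: [449.4, -72.6, 73.2]
eef_rot: [2.223, 2.218, 0.002]
wrist_force: [-2.0, -1.0, 10.4]
opening: 51.2
grip_force: 39.8
```

Request:
apply_moves(
  steps=[
    {"tx":0,"ty":0,"tz":-0.1,"wx":0,"wy":0,"wz":0,"fingers":-0.3},
    {"tx":0,"ty":0,"tz":-0.25,"wx":0,"wy":0,"wz":0,"fingers":-0.3},
    {"tx":0,"ty":0,"tz":-0.45,"wx":0,"wy":0,"wz":0,"fingers":-0.3},
    {"tx":-0.08,"ty":0.1,"tz":-0.5,"wx":0,"wy":0,"wz":0,"fingers":-0.3},
    {"tx":-0.25,"ty":0.3,"tz":-0.5,"wx":0,"wy":0,"wz":0,"fingers":-0.3},
    {"tx":-0.42,"ty":0.5,"tz":-0.5,"wx":0,"wy":0,"wz":0,"fingers":-0.3},
    {"tx":-0.6,"ty":0.7,"tz":-0.5,"wx":0,"wy":0,"wz":-0.03,"fingers":-0.3},
    {"tx":-0.68,"ty":0.81,"tz":-0.5,"wx":0,"wy":0,"wz":-0.06,"fingers":-0.3},
    {"tx":-0.705,"ty":0.83,"tz":-0.5,"wx":0,"wy":0,"wz":-0.06,"fingers":-0.3},
    {"tx":-0.705,"ty":0.83,"tz":-0.5,"wx":0,"wy":0,"wz":-0.06,"fingers":-0.3},
  ],
)

```text
time: 12.35
tcp_pos: [614.0, -213.8, 172.3]
eef_rot: [-2.117, -2.321, 0.0]
wrist_force: [-0.3, 0.1, -2.6]
opening: 50.7
grip_force: 43.0
```

Run:
```python
from h import *
go(616,-213,79.5,5.5)
```

```text
t [0.003  0.0103 0.4642] w [-0.0001  0.     -0.0029] tcp [ 614.  -213.8  172.3] time 12.35
```

Request:
apply_moves(
  steps=[
    {"tx":0.003,"ty":0.01,"tz":0.15,"wx":0,"wy":0,"wz":0,"fingers":-0.3},
    {"tx":0.003,"ty":0.01,"tz":0.3,"wx":0,"wy":0,"wz":0,"fingers":-0.3},
    {"tx":0.003,"ty":0.01,"tz":0.4,"wx":0,"wy":0,"wz":0,"fingers":-0.3},
    {"tx":0.003,"ty":0.01,"tz":0.45,"wx":0,"wy":0,"wz":0,"fingers":-0.3},
    {"tx":0.003,"ty":0.01,"tz":0.46,"wx":0,"wy":0,"wz":0,"fingers":-0.3},
    {"tx":0.003,"ty":0.01,"tz":0.465,"wx":0,"wy":0,"wz":0,"fingers":-0.3},
    {"tx":0.003,"ty":0.01,"tz":0.469,"wx":0,"wy":0,"wz":0,"fingers":-0.3},
    {"tx":0.003,"ty":0.01,"tz":0.472,"wx":0,"wy":0,"wz":0,"fingers":-0.3},
    {"tx":0.003,"ty":0.01,"tz":0.472,"wx":0,"wy":0,"wz":0,"fingers":-0.3},
  ],
)

```text
time: 13.48
tcp_pos: [616.4, -213.1, 77.8]
eef_rot: [2.117, 2.321, 0.0]
wrist_force: [0.6, 0.7, -2.6]
opening: 51.2
grip_force: 43.1
```

Request:
apply_moves(
  steps=[
    {"tx":0,"ty":0,"tz":0.003,"wx":0,"wy":0,"wz":0,"fingers":-0.3},
    {"tx":0,"ty":0,"tz":0.005,"wx":0,"wy":0,"wz":0,"fingers":-0.3},
    {"tx":0,"ty":0,"tz":0.005,"wx":0,"wy":0,"wz":0,"fingers":-0.3},
  ],
)

```text
time: 13.85
tcp_pos: [616.4, -213.3, 77.3]
eef_rot: [2.117, 2.321, 0.0]
wrist_force: [-3.5, 1.3, 7.9]
opening: 51.1
grip_force: 44.1
```

Request:
apply_moves(
  steps=[
    {"tx":0,"ty":0,"tz":0,"wx":0,"wy":0,"wz":0,"fingers":0.4},
    {"tx":0,"ty":0,"tz":0,"wx":0,"wy":0,"wz":0,"fingers":0.8},
    {"tx":0,"ty":0,"tz":0,"wx":0,"wy":0,"wz":0,"fingers":0.8},
    {"tx":0,"ty":0,"tz":0,"wx":0,"wy":0,"wz":0,"fingers":0.8},
    {"tx":0,"ty":0,"tz":-0.2,"wx":0,"wy":0,"wz":0,"fingers":0.9},
    {"tx":0,"ty":0,"tz":-0.5,"wx":0,"wy":0,"wz":0,"fingers":1},
    {"tx":-0.1,"ty":-0.2,"tz":-0.5,"wx":0,"wy":0,"wz":0.03,"fingers":1},
    {"tx":-0.3,"ty":-0.4,"tz":-0.5,"wx":0,"wy":0,"wz":0.06,"fingers":1},
    {"tx":-0.5,"ty":-0.65,"tz":-0.5,"wx":0,"wy":0,"wz":0.06,"fingers":1},
    {"tx":-0.86,"ty":-0.75,"tz":-0.5,"wx":0,"wy":0,"wz":0.06,"fingers":1},
    {"tx":-0.86,"ty":-0.75,"tz":-0.5,"wx":0,"wy":0,"wz":0.06,"fingers":1},
    {"tx":-0.86,"ty":-0.75,"tz":-0.5,"wx":0,"wy":0,"wz":0.06,"fingers":1},
  ],
)

```text
time: 15.35
tcp_pos: [482.5, -398.6, 176.5]
eef_rot: [-2.225, -2.218, 0.0]
wrist_force: [0.5, 0.6, 0.4]
opening: 85.3
grip_force: 0.0
```

Run:
```python
from h import *
np.set_printoptions(precision=2,suppress=True)
im,c=grab('wrist','w7.png');t,cc=grab('top','t7.png')
print(env.state()['tcp_pos'],proj(c,(450,-330,75.5)),proj(c,(450,-330,0)))
cv2.imwrite('pics/c7.png',np.hstack([im[:300,100:500],cv2.resize(t[110:260,270:470],(400,300),interpolation=2)]))
```

```text
[ 483.53 -396.7   176.46] [230.01 122.17] [240.36 119.22]
```

View pics/c7.png

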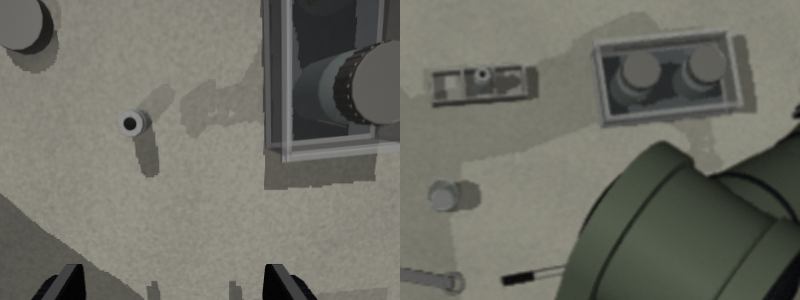

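Both bottles are upright in the tub, and the vial cap at (230,123) confirms (450,-330).

Request:
apply_moves(
  steps=[
    {"tx":0.2,"ty":-0.1,"tz":0,"wx":0,"wy":0,"wz":0,"fingers":0.5},
    {"tx":0.33,"ty":-0.165,"tz":0.1,"wx":0,"wy":0,"wz":0,"fingers":0.3},
    {"tx":0.333,"ty":-0.168,"tz":0.25,"wx":0,"wy":0,"wz":0,"fingers":0.3},
    {"tx":0.333,"ty":-0.168,"tz":0.35,"wx":0,"wy":0,"wz":0,"fingers":0.3},
    {"tx":0.333,"ty":-0.168,"tz":0.5,"wx":0,"wy":0,"wz":0,"fingers":0.3},
    {"tx":0.333,"ty":-0.168,"tz":0.65,"wx":0,"wy":0,"wz":0,"fingers":0.3},
    {"tx":0.333,"ty":-0.168,"tz":0.717,"wx":0,"wy":0,"wz":0,"fingers":0.3},
    {"tx":0.333,"ty":-0.168,"tz":0.717,"wx":0,"wy":0,"wz":0,"fingers":0.3},
    {"tx":0.333,"ty":-0.168,"tz":0.717,"wx":0,"wy":0,"wz":0,"fingers":0.3},
  ],
  grip_force=25,
)

```text
time: 16.58
tcp_pos: [449.9, -331.5, 34.3]
eef_rot: [2.222, 2.219, 0.0]
wrist_force: [0.6, 0.3, -0.0]
opening: 55.8
grip_force: 0.0
```

Now close slowly.

Request:
apply_moves(
  steps=[
    {"tx":0.004,"ty":0,"tz":0.004,"wx":0,"wy":0,"wz":0,"fingers":0.0},
    {"tx":0.004,"ty":0,"tz":0.004,"wx":0,"wy":0,"wz":0,"fingers":-0.2},
    {"tx":0.004,"ty":0,"tz":0.004,"wx":0,"wy":0,"wz":0,"fingers":-0.35},
    {"tx":0.004,"ty":0,"tz":0.004,"wx":0,"wy":0,"wz":0,"fingers":-0.5},
    {"tx":0.004,"ty":0,"tz":0.004,"wx":0,"wy":0,"wz":0,"fingers":-0.7},
    {"tx":0.004,"ty":0,"tz":0.004,"wx":0,"wy":0,"wz":0,"fingers":-0.8},
    {"tx":0.004,"ty":0,"tz":0.004,"wx":0,"wy":0,"wz":0,"fingers":-0.8},
  ],
  grip_force=25,
)

```text
time: 17.45
tcp_pos: [449.4, -330.8, 32.7]
eef_rot: [2.224, 2.219, 0.0]
wrist_force: [0.0, 0.5, 6.1]
opening: 21.7
grip_force: 24.4
```

Request:
apply_moves(
  steps=[
    {"tx":0,"ty":0,"tz":-0.1,"wx":0,"wy":0,"wz":0,"fingers":-0.8},
    {"tx":0,"ty":0,"tz":-0.3,"wx":0,"wy":0,"wz":0,"fingers":-0.8},
    {"tx":0,"ty":0,"tz":-0.55,"wx":0,"wy":0,"wz":0,"fingers":-0.8},
    {"tx":0.1,"ty":0.1,"tz":-0.65,"wx":0,"wy":0,"wz":0,"fingers":-0.8},
    {"tx":0.35,"ty":0.3,"tz":-0.65,"wx":0,"wy":0,"wz":0,"fingers":-0.8},
    {"tx":0.6,"ty":0.5,"tz":-0.65,"wx":0,"wy":0,"wz":0,"fingers":-0.8},
    {"tx":0.85,"ty":0.7,"tz":-0.65,"wx":0,"wy":0,"wz":0,"fingers":-0.8},
    {"tx":1,"ty":0.84,"tz":-0.65,"wx":0,"wy":0,"wz":0,"fingers":-0.8},
    {"tx":1,"ty":0.84,"tz":-0.65,"wx":0,"wy":0,"wz":0,"fingers":-0.8},
  ],
)

```text
time: 18.58
tcp_pos: [619.5, -127.2, 161.7]
eef_rot: [-2.217, -2.225, -0.001]
wrist_force: [-0.9, -1.0, -0.9]
opening: 21.8
grip_force: 24.7
```

Request:
apply_moves(
  steps=[
    {"tx":0.1,"ty":0,"tz":0,"wx":0,"wy":0,"wz":0,"fingers":-0.8},
    {"tx":0.25,"ty":0,"tz":0,"wx":0,"wy":0,"wz":0,"fingers":-0.8},
    {"tx":0.25,"ty":0,"tz":0,"wx":0,"wy":0,"wz":0,"fingers":-0.8},
    {"tx":0.25,"ty":0,"tz":0,"wx":0,"wy":0,"wz":0,"fingers":-0.8},
  ],
)

```text
time: 19.08
tcp_pos: [617.5, -81.5, 162.6]
eef_rot: [2.224, 2.218, -0.0]
wrist_force: [0.9, -0.8, -0.7]
opening: 21.6
grip_force: 24.7
```

Run:
```python
from h import *
im,c=grab('wrist','w8.png');np.save('w8.npy',c,allow_pickle=True)
print(env.state()['tcp_pos'],proj(c,(616,4.5,79.5)))
```

```text
[617.5074136  -81.85260269 162.66556995] [270.48456946  96.99899803]
```

View pics/w8.png

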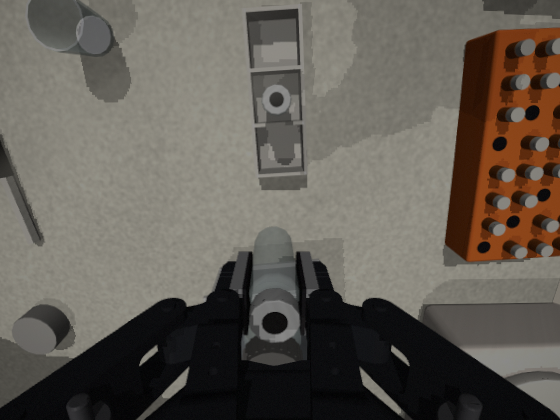

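w8 shows the carrier corners at (247,12), (300,9), (305,175) and (258,178), vial_c's cap at (276,99), and both outer cells empty.

Run:
```python
from h import *
np.set_printoptions(precision=1,suppress=True)
c=np.load('w8.npy',allow_pickle=True).item()
Q=np.array([onz(c,*p,32)[:2] for p in[(247,12),(300,9),(305,175),(258,178)]]);print(Q,Q.mean(0),onz(c,276,99,79.5))
print(proj(c,(618.5,-39.5,4)),onz(c,273,322,205))
```

```text
[[597.5  69.3]
 [638.7  71.3]
 [646.1 -59.9]
 [603.9 -62.6]] [621.6   4.5] [619.8   3.2  79.5]
[274.1 148.3] [617.9 -81.5 205. ]
```

Request:
apply_moves(
  steps=[
    {"tx":0.1,"ty":0.01,"tz":0,"wx":0,"wy":0,"wz":-0.015,"fingers":-0.8},
    {"tx":0.19,"ty":0.022,"tz":0,"wx":0,"wy":0,"wz":-0.03,"fingers":-0.8},
    {"tx":0.21,"ty":0.022,"tz":0.1,"wx":0,"wy":0,"wz":-0.03,"fingers":-0.8},
    {"tx":0.21,"ty":0.022,"tz":0.25,"wx":0,"wy":0,"wz":-0.03,"fingers":-0.8},
    {"tx":0.21,"ty":0.022,"tz":0.4,"wx":0,"wy":0,"wz":-0.03,"fingers":-0.8},
    {"tx":0.21,"ty":0.022,"tz":0.45,"wx":0,"wy":0,"wz":-0.03,"fingers":-0.8},
    {"tx":0.21,"ty":0.022,"tz":0.45,"wx":0,"wy":0,"wz":-0.03,"fingers":-0.8},
  ],
)

```text
time: 20.0
tcp_pos: [622.4, -38.6, 72.5]
eef_rot: [-2.17, -2.271, 0.001]
wrist_force: [0.4, 0.1, 0.6]
opening: 22.2
grip_force: 24.7
```

Run:
```python
from h import *
go(622,-40,38,2.8)
im,c=grab('wrist','w9.png');s,_=grab('scene','s9.png')
cv2.imwrite('pics/c9.png',np.hstack([im[50:350,100:500],cv2.resize(s[210:310,190:320],(390,300),interpolation=2)]))
```

```text
t [-0.0069 -0.0022  0.1726] w [-0.0003 -0.     -0.002 ] tcp [622.4 -38.6  72.5] time 20.0
```

View pics/c9.png

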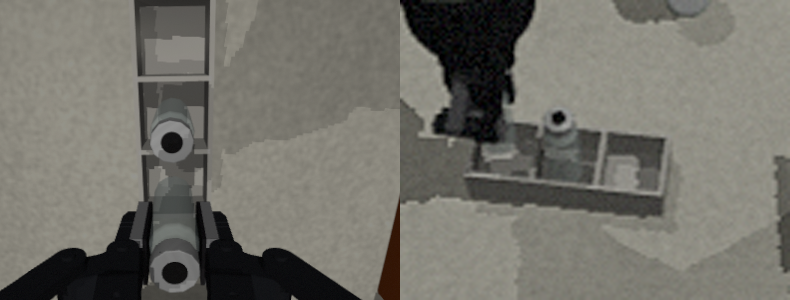

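Aligned over the cell; lowering.

Request:
apply_moves(
  steps=[
    {"tx":-0.007,"ty":0,"tz":0.06,"wx":0,"wy":0,"wz":0,"fingers":-0.8},
    {"tx":-0.007,"ty":0,"tz":0.12,"wx":0,"wy":0,"wz":0,"fingers":-0.8},
    {"tx":-0.007,"ty":0,"tz":0.155,"wx":0,"wy":0,"wz":0,"fingers":-0.8},
    {"tx":-0.007,"ty":0,"tz":0.165,"wx":0,"wy":0,"wz":0,"fingers":-0.8},
    {"tx":-0.007,"ty":0,"tz":0.17,"wx":0,"wy":0,"wz":0,"fingers":-0.8},
    {"tx":-0.007,"ty":0,"tz":0.175,"wx":0,"wy":0,"wz":0,"fingers":-0.8},
    {"tx":-0.007,"ty":0,"tz":0.175,"wx":0,"wy":0,"wz":0,"fingers":-0.8},
  ],
)

```text
time: 20.98
tcp_pos: [622.5, -40.4, 37.6]
eef_rot: [2.171, 2.271, 0.0]
wrist_force: [-0.4, 0.2, -0.2]
opening: 22.0
grip_force: 24.7
```

Request:
apply_moves(
  steps=[
    {"tx":0,"ty":0,"tz":0.003,"wx":0,"wy":0,"wz":0,"fingers":-0.8},
    {"tx":0,"ty":0,"tz":0.006,"wx":0,"wy":0,"wz":0,"fingers":-0.8},
    {"tx":0,"ty":0,"tz":0.006,"wx":0,"wy":0,"wz":0,"fingers":-0.8},
  ],
)

```text
time: 21.35
tcp_pos: [622.6, -40.5, 36.7]
eef_rot: [2.171, 2.271, 0.0]
wrist_force: [-1.7, -0.6, 6.6]
opening: 21.6
grip_force: 25.4
```

Request:
apply_moves(
  steps=[
    {"tx":0,"ty":0,"tz":0,"wx":0,"wy":0,"wz":0,"fingers":-0.3},
    {"tx":0,"ty":0,"tz":0,"wx":0,"wy":0,"wz":0,"fingers":0.1},
    {"tx":0,"ty":0,"tz":0,"wx":0,"wy":0,"wz":0,"fingers":0.1},
    {"tx":0,"ty":0,"tz":0,"wx":0,"wy":0,"wz":0,"fingers":0.1},
    {"tx":0,"ty":0,"tz":-0.2,"wx":0,"wy":0,"wz":0,"fingers":0.1},
    {"tx":0,"ty":0,"tz":-0.5,"wx":0,"wy":0,"wz":0,"fingers":0.1},
    {"tx":0,"ty":-0.1,"tz":-0.7,"wx":0,"wy":0,"wz":0.03,"fingers":0.2},
    {"tx":0.25,"ty":-0.3,"tz":-0.7,"wx":0,"wy":0,"wz":0.03,"fingers":0.3},
    {"tx":0.5,"ty":-0.5,"tz":-0.7,"wx":0,"wy":0,"wz":0.03,"fingers":0.3},
    {"tx":0.75,"ty":-0.7,"tz":-0.7,"wx":0,"wy":0,"wz":0.03,"fingers":0.3},
    {"tx":0.9,"ty":-0.8,"tz":-0.7,"wx":0,"wy":0,"wz":0.03,"fingers":0.3},
    {"tx":0.9,"ty":-0.8,"tz":-0.7,"wx":0,"wy":0,"wz":0.03,"fingers":0.3},
    {"tx":0.9,"ty":-0.8,"tz":-0.7,"wx":0,"wy":0,"wz":0.03,"fingers":0.3},
  ],
)

```text
time: 22.98
tcp_pos: [454.9, 131.9, 176.5]
eef_rot: [2.223, 2.219, 0.001]
wrist_force: [0.3, -0.9, 0.8]
opening: 55.4
grip_force: 0.0
```

Run:
```python
from h import *
im,c=grab('wrist','w10.png');p=proj(c,(448,204.3,75.5));print(p)
t,cc=grab('top','t10.png')
x,y=p.astype(int);cv2.circle(im,(x,y),2,(0,0,255),-1)
cv2.imwrite('pics/c10.png',np.hstack([im[:300,100:500],cv2.resize(t[110:260,270:470],(400,300),interpolation=2)]))
go(448,204.3,90,0);go(448,204.3,33,0)
```

```text
[263.68366631 116.90239982]
t [ 0.365  -0.0367  0.4316] w [ 0.0002  0.0002 -0.0022] tcp [455.  131.3 176.3] time 23.07
t [ 0.3651 -0.0368  0.7166] w [ 0.0002  0.0002 -0.0022] tcp [455.  131.3 176.3] time 23.07
```

View pics/c10.png

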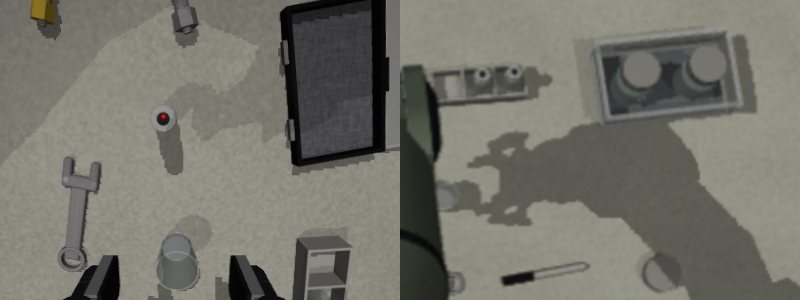

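The projected mark sits on the vial cap, and the first vial stands in its cell. Descending and gripping.

Request:
apply_moves(
  steps=[
    {"tx":0.2,"ty":-0.02,"tz":0,"wx":0,"wy":0,"wz":0,"fingers":0.3},
    {"tx":0.36,"ty":-0.036,"tz":0.1,"wx":0,"wy":0,"wz":0,"fingers":0.3},
    {"tx":0.365,"ty":-0.036,"tz":0.25,"wx":0,"wy":0,"wz":0,"fingers":0.3},
    {"tx":0.365,"ty":-0.036,"tz":0.35,"wx":0,"wy":0,"wz":0,"fingers":0.3},
    {"tx":0.365,"ty":-0.036,"tz":0.5,"wx":0,"wy":0,"wz":0,"fingers":0.3},
    {"tx":0.365,"ty":-0.036,"tz":0.65,"wx":0,"wy":0,"wz":0,"fingers":0.3},
    {"tx":0.365,"ty":-0.036,"tz":0.717,"wx":0,"wy":0,"wz":0,"fingers":0.3},
    {"tx":0.365,"ty":-0.036,"tz":0.717,"wx":0,"wy":0,"wz":0,"fingers":0.3},
    {"tx":0.365,"ty":-0.036,"tz":0.717,"wx":0,"wy":0,"wz":0,"fingers":0},
    {"tx":0.365,"ty":-0.036,"tz":0.717,"wx":0,"wy":0,"wz":0,"fingers":-0.2},
    {"tx":0.365,"ty":-0.036,"tz":0.717,"wx":0,"wy":0,"wz":0,"fingers":-0.35},
    {"tx":0.365,"ty":-0.036,"tz":0.717,"wx":0,"wy":0,"wz":0,"fingers":-0.5},
    {"tx":0.365,"ty":-0.036,"tz":0.717,"wx":0,"wy":0,"wz":0,"fingers":-0.7},
    {"tx":0.365,"ty":-0.036,"tz":0.717,"wx":0,"wy":0,"wz":0,"fingers":-0.8},
    {"tx":0.365,"ty":-0.036,"tz":0.717,"wx":0,"wy":0,"wz":0,"fingers":-0.8},
  ],
  grip_force=25,
)

```text
time: 24.95
tcp_pos: [447.6, 205.4, 33.3]
eef_rot: [-2.224, -2.219, -0.001]
wrist_force: [-0.8, -0.4, 7.1]
opening: 22.4
grip_force: 24.2
```

Request:
apply_moves(
  steps=[
    {"tx":0,"ty":0,"tz":-0.1,"wx":0,"wy":0,"wz":0,"fingers":-0.8},
    {"tx":0,"ty":0,"tz":-0.3,"wx":0,"wy":0,"wz":0,"fingers":-0.8},
    {"tx":0,"ty":0,"tz":-0.55,"wx":0,"wy":0,"wz":0,"fingers":-0.8},
    {"tx":-0.1,"ty":0.1,"tz":-0.65,"wx":0,"wy":0,"wz":0,"fingers":-0.8},
    {"tx":-0.3,"ty":0.3,"tz":-0.65,"wx":0,"wy":0,"wz":0,"fingers":-0.8},
    {"tx":-0.5,"ty":0.5,"tz":-0.65,"wx":0,"wy":0,"wz":-0.03,"fingers":-0.8},
    {"tx":-0.7,"ty":0.7,"tz":-0.65,"wx":0,"wy":0,"wz":-0.03,"fingers":-0.8},
    {"tx":-0.78,"ty":0.84,"tz":-0.6,"wx":0,"wy":0,"wz":-0.03,"fingers":-0.8},
    {"tx":-0.785,"ty":0.85,"tz":-0.5,"wx":0,"wy":0,"wz":-0.03,"fingers":-0.8},
    {"tx":-0.785,"ty":0.85,"tz":-0.35,"wx":0,"wy":0,"wz":-0.03,"fingers":-0.8},
    {"tx":-0.785,"ty":0.85,"tz":-0.25,"wx":0,"wy":0,"wz":-0.03,"fingers":-0.8},
    {"tx":-0.785,"ty":0.85,"tz":-0.25,"wx":0,"wy":0,"wz":-0.03,"fingers":-0.8},
  ],
)

```text
time: 26.45
tcp_pos: [616.0, 48.2, 81.7]
eef_rot: [-2.169, -2.27, 0.003]
wrist_force: [0.2, 0.6, -0.1]
opening: 22.3
grip_force: 24.9
```

Run:
```python
from h import *
go(618,48,38,2.8)
```

```text
t [-0.0014  0.0102  0.2184] w [-0.0015  0.0002 -0.0021] tcp [616.   48.2  81.7] time 26.45
```

Request:
apply_moves(
  steps=[
    {"tx":0,"ty":0.01,"tz":0,"wx":0,"wy":0,"wz":0,"fingers":-0.8},
    {"tx":0,"ty":0.01,"tz":0.08,"wx":0,"wy":0,"wz":0,"fingers":-0.8},
    {"tx":0,"ty":0.01,"tz":0.15,"wx":0,"wy":0,"wz":0,"fingers":-0.8},
    {"tx":0,"ty":0.01,"tz":0.2,"wx":0,"wy":0,"wz":0,"fingers":-0.8},
    {"tx":0,"ty":0.01,"tz":0.213,"wx":0,"wy":0,"wz":0,"fingers":-0.8},
    {"tx":0,"ty":0.01,"tz":0.218,"wx":0,"wy":0,"wz":0,"fingers":-0.8},
    {"tx":0,"ty":0.01,"tz":0.221,"wx":0,"wy":0,"wz":0,"fingers":-0.8},
    {"tx":0,"ty":0.01,"tz":0.221,"wx":0,"wy":0,"wz":0,"fingers":-0.8},
  ],
)

```text
time: 27.45
tcp_pos: [619.3, 48.0, 39.0]
eef_rot: [2.171, 2.271, 0.001]
wrist_force: [0.1, -0.4, 0.1]
opening: 22.4
grip_force: 24.9
```

Request:
apply_moves(
  steps=[
    {"tx":0,"ty":0,"tz":0.004,"wx":0,"wy":0,"wz":0,"fingers":-0.8},
    {"tx":0,"ty":0,"tz":0.007,"wx":0,"wy":0,"wz":0,"fingers":-0.8},
    {"tx":0,"ty":0,"tz":0.009,"wx":0,"wy":0,"wz":0,"fingers":-0.8},
    {"tx":0,"ty":0,"tz":0.009,"wx":0,"wy":0,"wz":0,"fingers":-0.8},
  ],
)

```text
time: 27.95
tcp_pos: [619.2, 47.9, 37.3]
eef_rot: [2.171, 2.271, 0.001]
wrist_force: [-2.6, -0.5, 7.9]
opening: 22.2
grip_force: 25.7
```

Request:
apply_moves(
  steps=[
    {"tx":0,"ty":0,"tz":0,"wx":0,"wy":0,"wz":0,"fingers":-0.3},
    {"tx":0,"ty":0,"tz":0,"wx":0,"wy":0,"wz":0,"fingers":0.1},
    {"tx":0,"ty":0,"tz":0,"wx":0,"wy":0,"wz":0,"fingers":0.1},
    {"tx":0,"ty":0,"tz":0,"wx":0,"wy":0,"wz":0,"fingers":0.1},
    {"tx":0,"ty":0,"tz":-0.2,"wx":0,"wy":0,"wz":0,"fingers":0.1},
    {"tx":0,"ty":0,"tz":-0.5,"wx":0,"wy":0,"wz":0,"fingers":0.1},
    {"tx":0.1,"ty":-0.1,"tz":-0.7,"wx":0,"wy":0,"wz":0.03,"fingers":0.1},
    {"tx":0.3,"ty":-0.3,"tz":-0.7,"wx":0,"wy":0,"wz":0.03,"fingers":0},
    {"tx":0.55,"ty":-0.5,"tz":-0.7,"wx":0,"wy":0,"wz":0.03,"fingers":0},
    {"tx":0.8,"ty":-0.7,"tz":-0.7,"wx":0,"wy":0,"wz":0.03,"fingers":0},
    {"tx":0.95,"ty":-0.85,"tz":-0.7,"wx":0,"wy":0,"wz":0.03,"fingers":0},
    {"tx":0.95,"ty":-0.85,"tz":-0.7,"wx":0,"wy":0,"wz":0.03,"fingers":0},
    {"tx":0.95,"ty":-0.85,"tz":-0.7,"wx":0,"wy":0,"wz":0.03,"fingers":0},
  ],
)

```text
time: 29.58
tcp_pos: [441.1, 229.9, 177.1]
eef_rot: [2.223, 2.219, 0.001]
wrist_force: [1.1, 0.1, -0.8]
opening: 42.9
grip_force: 0.0
```

Run:
```python
from h import *
np.set_printoptions(precision=1,suppress=True)
im,c=grab('wrist','w11.png');np.save('w11.npy',c,allow_pickle=True);grab('top','t11.png');grab('scene','s11.png')
a=proj(c,(443.9,364.9,9.5));b=proj(c,(467.1,280.7,9.5));print(env.state()['tcp_pos'],a,b)
p=[proj(c,X) for X in[(550.7,294.7,18),(637.9,309.9,18),(661.7,173.7,18),(576.8,158.8,18)]];print(p)
# print brightness profiles across rows around the column
hsv=cv2.cvtColor(im,cv2.COLOR_BGR2HSV);g=hsv[...,2]
for t in np.linspace(-.25,1.25,16):
    m=a+(b-a)*t;x,y=m.astype(int);
    if y>=0: print(round(t,1),x,y,g[y,x-28:x+29:2])
```

```text
[441.5 229.2 176.9] [276.   43.7] [299.6 138.2]
[array([388.8, 124.1]), array([482. , 108.2]), array([478.6, 241.2]), array([398.9, 254.3])]
-0.2 270 20 [123 123 121 123 124 124 124 122 121 121 121 122 122 123 124 129 127 124
 124 125 125 129 129 126 123 124 124 121 124]
-0.2 272 29 [121 126 126 125 126 126 124 125 127 125 122 123 129 128 124 125 125 123
 123 126 125 125 128 127 121 123 126 121 122]
-0.0 274 39 [129 126 124 125 123 124 126 128 130 128 128 110 100 101  99 100 100 101
  84  66  66 118 127 128 124 124 130 126 126]
0.1 277 48 [128 126 125 126 126 127 130 130  86  57  57  72  99 100 100 100 100 100
  69  66  70 128 126 126 128 130 132 129 126]
0.2 279 57 [129 128 128 127 126 125 123 124  93  60  46  47  58  69  86  78  92  79
  68  78 137 146 150 132 124 126 126 124 123]
0.2 281 67 [126 128 129 128 129 128 130 131 106  98  99  76  91 105 110 108 104  93
  87 133 128 144 146 146 145 145 149 149 146]
0.4 284 76 [130 130 148 146 141 143 147 148 146 147 119  99 137 149 150 149 146 122
 123 127 142 145 146 145 146 146 144 147 144]
0.5 286 86 [139 141 147 148 145 145 147 144 14
[... 430 characters left out ...]
 119 126 127 127 127 127 128 126 123 127 126]
0.8 296 124 [151 149 153 153 151 151 152 153 152 149 114  73  90  98  94  86  89  87
  68  68 118 128 127 127 127 128 127 127 125]
1.0 298 133 [153 151 150 147 149 150 148 145 125  70  68  72  94  94  95  96  96  94
  67  67 113 124 125 129 127 124 131 140 142]
1.0 300 142 [150 144 146 153 154 152 150 149 147  89  92  94  83  85  74  73  79  88
  87 129 136 139 142 148 148 150 150 148 149]
1.2 303 152 [147 147 143 143 145 142 142 143 143 144 117 105 134 144 145 148 143 143
 146 144 146 147 148 149 146 143 146 149 145]
1.2 305 161 [152 154 149 145 146 147 148 153 152 149 145 147 145 140 143 149 148 145
 144 147 144 138 144 150 145 144 149 145 146]
```

The column lies on the predicted line, centre (455.5,322.8), yaw 15.4°.

Run:
```python
from h import *
go(455.5,322.8,60,15.4)
```

```text
t [0.4685 0.0683 0.5847] w [ 0.0002  0.0002 -0.1735] tcp [441.5 229.2 176.9] time 29.73
```

Request:
apply_moves(
  steps=[
    {"tx":0.2,"ty":0.03,"tz":0.1,"wx":0,"wy":0,"wz":-0.08,"fingers":-0.1},
    {"tx":0.4,"ty":0.06,"tz":0.3,"wx":0,"wy":0,"wz":-0.173,"fingers":-0.1},
    {"tx":0.468,"ty":0.068,"tz":0.5,"wx":0,"wy":0,"wz":-0.173,"fingers":-0.1},
    {"tx":0.468,"ty":0.068,"tz":0.58,"wx":0,"wy":0,"wz":-0.173,"fingers":-0.1},
    {"tx":0.468,"ty":0.068,"tz":0.58,"wx":0,"wy":0,"wz":-0.173,"fingers":-0.1},
    {"tx":0.468,"ty":0.068,"tz":0.58,"wx":0,"wy":0,"wz":-0.173,"fingers":-0.1},
  ],
  grip_force=40,
)

```text
time: 30.48
tcp_pos: [455.4, 323.1, 62.3]
eef_rot: [1.904, 2.498, 0.002]
wrist_force: [-0.0, 0.0, -0.3]
opening: 38.5
grip_force: 0.0
```

Run:
```python
from h import *
go(455.5,322.8,3.5,15.4)
```

```text
t [-1.600e-03 -2.000e-04  2.941e-01] w [ 0.0009 -0.0002 -0.0003] tcp [455.4 323.1  62.3] time 30.48
```

Request:
apply_moves(
  steps=[
    {"tx":0,"ty":0,"tz":0.1,"wx":0,"wy":0,"wz":0,"fingers":-0.1},
    {"tx":0,"ty":0,"tz":0.2,"wx":0,"wy":0,"wz":0,"fingers":-0.1},
    {"tx":0,"ty":0,"tz":0.26,"wx":0,"wy":0,"wz":0,"fingers":-0.1},
    {"tx":0,"ty":0,"tz":0.285,"wx":0,"wy":0,"wz":0,"fingers":-0.1},
    {"tx":0,"ty":0,"tz":0.29,"wx":0,"wy":0,"wz":0,"fingers":-0.1},
    {"tx":0,"ty":0,"tz":0.29,"wx":0,"wy":0,"wz":0,"fingers":-0.1},
  ],
)

```text
time: 31.22
tcp_pos: [454.7, 323.8, 3.2]
eef_rot: [1.903, 2.5, 0.001]
wrist_force: [-0.1, -0.2, 0.1]
opening: 38.0
grip_force: 0.0
```

Request:
apply_moves(
  steps=[
    {"tx":0,"ty":0,"tz":0,"wx":0,"wy":0,"wz":0,"fingers":-0.3},
    {"tx":0,"ty":0,"tz":0,"wx":0,"wy":0,"wz":0,"fingers":-0.5},
    {"tx":0,"ty":0,"tz":0,"wx":0,"wy":0,"wz":0,"fingers":-0.7},
    {"tx":0,"ty":0,"tz":0,"wx":0,"wy":0,"wz":0,"fingers":-0.9},
    {"tx":0,"ty":0,"tz":0,"wx":0,"wy":0,"wz":0,"fingers":-1},
    {"tx":0,"ty":0,"tz":0,"wx":0,"wy":0,"wz":0,"fingers":-1},
    {"tx":0,"ty":0,"tz":0,"wx":0,"wy":0,"wz":0,"fingers":-1},
  ],
  grip_force=40,
)

```text
time: 32.1
tcp_pos: [454.6, 323.8, 3.2]
eef_rot: [1.903, 2.5, 0.001]
wrist_force: [0.1, -0.6, 4.9]
opening: 11.2
grip_force: 39.0
```

Request:
apply_moves(
  steps=[
    {"tx":0,"ty":0,"tz":-0.05,"wx":0,"wy":0,"wz":0,"fingers":-1},
    {"tx":0,"ty":0,"tz":-0.15,"wx":0,"wy":0,"wz":0,"fingers":-1},
    {"tx":0,"ty":0,"tz":-0.3,"wx":0,"wy":0,"wz":0,"fingers":-1},
    {"tx":0,"ty":0,"tz":-0.4,"wx":0,"wy":0,"wz":0,"fingers":-1},
    {"tx":0,"ty":0,"tz":-0.4,"wx":0,"wy":0,"wz":0,"fingers":-1},
  ],
)

```text
time: 32.72
tcp_pos: [455.2, 324.4, 85.2]
eef_rot: [1.902, 2.5, 0.005]
wrist_force: [-0.2, 0.5, -1.7]
opening: 11.0
grip_force: 39.2
```

Run:
```python
from h import *
np.set_printoptions(precision=1,suppress=True)
im=cv2.imread('pics/w11.png');c=np.load('w11.npy',allow_pickle=True).item()
m=(im.max(2)<45).astype(np.uint8);m[270:]=0;m[:,:370]=0
n,l,s,_=cv2.connectedComponentsWithStats(m)
i=1+np.argmax(s[1:,4]);print(s[i]);k=max(cv2.findContours((l==i).astype(np.uint8),0,2)[0],key=cv2.contourArea)
h=cv2.approxPolyDP(cv2.convexHull(k),6,True)[:,0];Q=np.array([onz(c,*p,18)[:2] for p in h]);print(h.tolist(),Q,Q.mean(0))
# lining: gray
g=cv2.cvtColor(im,6);print(g[180,385:500:3])
go(607,234,60,10.4)
```

```text
[ 385  107   98  149 3987]
[[479, 107], [478, 241], [399, 255], [385, 123]] [[634.8 311. ]
 [661.  174. ]
 [577.  157.9]
 [547.  295.7]] [605.  234.6]
[141 132   3   4  12  73  76  72  77  70  69  76  79  76  73  72  78  75
  76  76  84  79  79  76  80  82  72  75   0   1   4  11  12 125 124 125
 124 125 124]
t [-0.6  0.6  0.1] w [ 0.  -0.   0.1] tcp [455.2 324.4  85.2] time 32.73
```

Request:
apply_moves(
  steps=[
    {"tx":-0.15,"ty":0.15,"tz":-0.05,"wx":0,"wy":0,"wz":0.02,"fingers":-1},
    {"tx":-0.35,"ty":0.35,"tz":-0.05,"wx":0,"wy":0,"wz":0.05,"fingers":-1},
    {"tx":-0.55,"ty":0.55,"tz":-0.05,"wx":0,"wy":0,"wz":0.055,"fingers":-1},
    {"tx":-0.63,"ty":0.61,"tz":-0.05,"wx":0,"wy":0,"wz":0.055,"fingers":-1},
    {"tx":-0.63,"ty":0.61,"tz":0,"wx":0,"wy":0,"wz":0.055,"fingers":-1},
    {"tx":-0.63,"ty":0.61,"tz":0.1,"wx":0,"wy":0,"wz":0.055,"fingers":-1},
    {"tx":-0.63,"ty":0.61,"tz":0.1,"wx":0,"wy":0,"wz":0.055,"fingers":-1},
  ],
)

```text
time: 33.6
tcp_pos: [603.6, 235.5, 60.7]
eef_rot: [-2.006, -2.415, 0.005]
wrist_force: [-0.2, -0.4, -0.6]
opening: 11.3
grip_force: 39.3
```

Run:
```python
from h import *
go(606,234.5,9,10.5)
im,c=grab('wrist','w12.png');s,_=grab('scene','s12.png')
cv2.imwrite('pics/c12.png',np.hstack([im[50:350,100:500],cv2.resize(s[210:310,290:420],(390,300),interpolation=2)]))
```

```text
t [-0.0069  0.012   0.2583] w [-0.0023  0.0002  0.001 ] tcp [603.6 235.5  60.7] time 33.6
```

Request:
apply_moves(
  steps=[
    {"tx":-0.007,"ty":0.01,"tz":0.02,"wx":0,"wy":0,"wz":0,"fingers":-1},
    {"tx":-0.007,"ty":0.01,"tz":0.1,"wx":0,"wy":0,"wz":0,"fingers":-1},
    {"tx":-0.007,"ty":0.01,"tz":0.18,"wx":0,"wy":0,"wz":0,"fingers":-1},
    {"tx":-0.007,"ty":0.01,"tz":0.23,"wx":0,"wy":0,"wz":0,"fingers":-1},
    {"tx":-0.007,"ty":0.01,"tz":0.25,"wx":0,"wy":0,"wz":0,"fingers":-1},
    {"tx":-0.007,"ty":0.01,"tz":0.257,"wx":0,"wy":0,"wz":0,"fingers":-1},
    {"tx":-0.007,"ty":0.01,"tz":0.257,"wx":0,"wy":0,"wz":0,"fingers":-1},
  ],
)

```text
time: 34.58
tcp_pos: [608.1, 233.7, 11.8]
eef_rot: [2.009, 2.415, 0.001]
wrist_force: [0.0, 0.4, -1.7]
opening: 11.1
grip_force: 39.3
```

Request:
apply_moves(
  steps=[
    {"tx":0,"ty":0,"tz":0.004,"wx":0,"wy":0,"wz":0,"fingers":-1},
    {"tx":0,"ty":0,"tz":0.009,"wx":0,"wy":0,"wz":0,"fingers":-1},
    {"tx":0,"ty":0,"tz":0.014,"wx":0,"wy":0,"wz":0,"fingers":-1},
    {"tx":0,"ty":0,"tz":0.014,"wx":0,"wy":0,"wz":0,"fingers":-1},
  ],
)

```text
time: 35.08
tcp_pos: [607.8, 233.7, 8.7]
eef_rot: [-2.009, -2.415, 0.0]
wrist_force: [0.4, -0.2, -0.8]
opening: 11.3
grip_force: 39.3
```

Request:
apply_moves(
  steps=[
    {"tx":0,"ty":0,"tz":0.004,"wx":0,"wy":0,"wz":0,"fingers":-1},
    {"tx":0,"ty":0,"tz":0.008,"wx":0,"wy":0,"wz":0,"fingers":-1},
    {"tx":0,"ty":0,"tz":0.008,"wx":0,"wy":0,"wz":0,"fingers":-1},
  ],
)

```text
time: 35.45
tcp_pos: [607.9, 233.8, 7.3]
eef_rot: [-2.009, -2.415, -0.0]
wrist_force: [-1.2, -0.3, 2.9]
opening: 11.0
grip_force: 39.8
```

Request:
apply_moves(
  steps=[
    {"tx":0,"ty":0,"tz":0.002,"wx":0,"wy":0,"wz":0,"fingers":-0.7},
    {"tx":0,"ty":0,"tz":0.002,"wx":0,"wy":0,"wz":0,"fingers":-0.4},
    {"tx":0,"ty":0,"tz":0.002,"wx":0,"wy":0,"wz":0,"fingers":-0.35},
    {"tx":0,"ty":0,"tz":0.002,"wx":0,"wy":0,"wz":0,"fingers":-0.35},
    {"tx":0,"ty":0,"tz":-0.1,"wx":0,"wy":0,"wz":0,"fingers":-0.35},
    {"tx":0,"ty":0,"tz":-0.4,"wx":0,"wy":0,"wz":0,"fingers":-0.35},
    {"tx":0,"ty":0,"tz":-0.8,"wx":0,"wy":0,"wz":0,"fingers":-0.35},
    {"tx":-0.2,"ty":-0.7,"tz":-0.95,"wx":0,"wy":0,"wz":0,"fingers":-0.35},
    {"tx":-0.4,"ty":-0.8,"tz":-0.95,"wx":0,"wy":0,"wz":0,"fingers":-0.35},
    {"tx":-0.4,"ty":-0.8,"tz":-0.95,"wx":0,"wy":0,"wz":0,"fingers":-0.35},
    {"tx":-0.4,"ty":-0.8,"tz":-0.95,"wx":0,"wy":0,"wz":0,"fingers":-0.35},
  ],
)

```text
time: 36.83
tcp_pos: [463.2, 123.5, 199.4]
eef_rot: [-2.012, -2.412, -0.004]
wrist_force: [0.5, 1.1, -0.2]
opening: 27.8
grip_force: 0.0
```

Run:
```python
from h import *
s,_=grab('scene','s13.png');t,_=grab('top','t13.png');print(env.state()['tcp_pos'])
cv2.imwrite('pics/c13.png',np.vstack([cv2.resize(s[190:300,50:410],(792,242),interpolation=2),cv2.resize(t[105:185,190:450],(792,244),interpolation=2)]))
```

```text
[465.58106824 126.20246397 198.4707152 ]
```

View pics/c13.png

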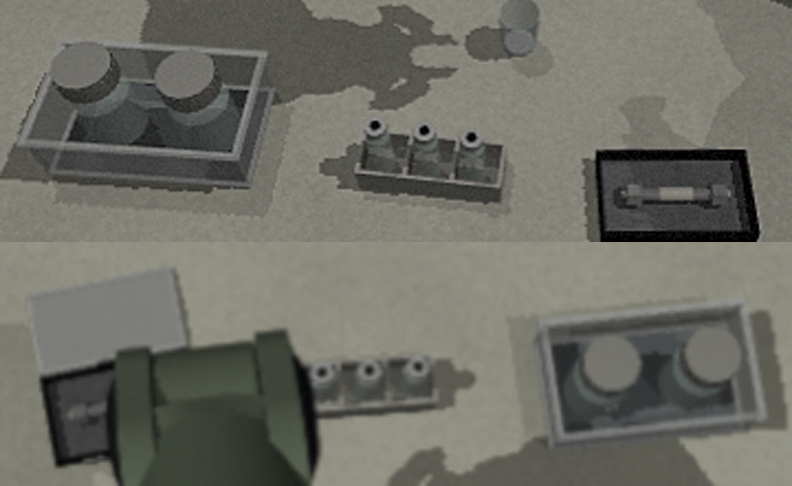

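The last picture shows both bottles upright in the tub (scene crop (85,70) and (187,80)), three vials upright in the carrier (about (375..472,130)), and the column flat and lengthwise in the case (675,193). Handing in.

```bash
python3 -c "
from station import env
print(env.hand_in())"
```

```text
the job is handed in; nothing more can be done
None
```

I handed the job in at about 37 s of the 128 s: the final pictures show both bottles upright in the tub, the two vials upright in the carrier's empty cells, and the column flat and lengthwise in its case (no verdict was returned).

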